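Jack up the fixture beam and hold it

TASK

The beam's worn rest block is to be changed: stand the small lever jack on the worktop with its saddle squarely under the beam's marked lift point (the round pad under the lug with the bolt head on top, not the plain lug). Then press the jack's handle right down so that the jack alone raises the beam off its rest, and finish while still holding the handle down; do not let go. The robot must not push on the beam or its stand, and the other things must stay where they are.

Things in the scene. Friction and masses are not known exactly. Their poses are not given: they have to be found in the camera images.
- jack: Loose lever jack, 0.9 kg, grey steel. Origin on its underside, below the middle of its grip block; x towards the saddle, z up; handle points to -x. Base plate 195x70x8 mm, x = -85 to +110 mm. Grip block 50 mm along x, 36 mm wide (y), 8 to 62 mm high, centred on the origin: take it across y from above. Saddle at x = +85 mm on a 42 mm round column. Saddle and handle move together.
- saddle_top (a point): Centre of the top face of the jack's saddle, a round steel plate 34 mm across; 58 mm above the jack's underside with the handle up, 80 mm with it fully down.
- jack_handle (a joint): Jack handle, rad: 0 = up (sprung back when free), 0.5 = right down at its stop, handle level. Pivot at the jack's x = 0, 46 mm above its underside, axis along its y; at value q the handle rises (0.5 - q) rad above level towards the jack's -x. Each rad raises the saddle 44 mm; let go, it springs back and the beam sinks. Pressing the pad takes 1 to 2 N free, about 10 N under the beam.
- handle_pad (a point): Centre of the upper face of the handle's flat end pad (50 mm along the handle, 40 mm wide), 125 mm from the pivot and 4 mm above the handle's centre line; 109 mm above the jack's underside with the handle up, 50 mm when right down. Press here from above.
- fixture: Fixed stand with the hinged beam it carries. Origin on the worktop right below the lift pad's centre; x away from the robot, across the beam; y along the beam towards its hinge. Hinge cheeks at y = 240 mm, 118 mm high; rest block at y = -100 mm, 70 mm high. A foot rail 8 mm high begins at x = 37 mm.
- lift_pad (a point): Centre of the lower face of the round lift pad (26 mm across) under the lift lug, 66 mm above the worktop while the beam rests; a hex bolt head on the lug, up to 93 mm high, marks it.
- beam (a joint): Beam, rad: 0 = on its rest block, positive = free end raised; lift pad 240 mm from the hinge axis. The jack's full stroke raises it to about 0.058. In the fixture's frame: grey tube x = 42 to 82, y = -120 to 260, z = 70 to 110 mm, with a plate, pins and bar on it up to 138 mm. Two lugs 44 mm wide stick out to x = -22 mm, 76 to 84 mm high: the lift lug at y = 0, a plain one at y = 120 mm.
- oil_bottle: Bystander, to be left alone: yellow round oil bottle with spout, 48 mm across, 92 mm high. Origin: middle of its underside.
- steel_cup: Bystander, to be left alone: open grey steel cup with pins in it, 59 mm across, 64 mm high. Origin: middle of its underside.
- wrench: Bystander, to be left alone: flat steel wrench 134 mm long, 8 mm high. Origin: middle of its underside.
- tube_offcut: Bystander, to be left alone: square tube offcut 25x110x25 mm, lying. Origin: middle of its underside.

How it is judged:
By the outcome, as a careful person would: the job done as asked, in the order asked, and still so for the second after the job is handed in, while the arm keeps its last pose, push and grip.
It also fails if it takes over 48 s, if anything falls off the work surface, if the arm or the gripper's body presses on something with over 40 N, if the wrist force passes 120 N, or if a joint passes its speed limit or range.

ROBOT

A 6-joint arm with a two-finger parallel gripper is mounted at the origin on a cart in front of the work surface, level with it; the furniture and walls round the work are solid. World frame = base frame: x ahead of the robot, y to its left, z up, the work surface at z = 0. Lengths are in m, angles in rad, forces in N, time in s.
With the tool pointing down it reaches from about 0.275 to 0.875 m from the base axis. Payload 12.5 kg.
Tool frame: the origin (TCP) lies on the centre line of the jaws, within the pads' length; the fingertips stand r.finger_overhang ahead of it and the grasp point (between the pads) lies 3 mm ahead of it (r.finger_overhang is the distance from the TCP to the fingertips, in m); z points along the fingers, y is the direction in which the jaws open and shut (so a half turn about z gives the same grasp; the last joint's range is limited). The gripper opens to 85 mm and grips with 20 to 120 N. Pads are 22 mm wide; open, the fingers measure 114 mm over their backs; the gripper's body (76 mm by 85 mm) begins 54 mm behind the grasp point. The pads swing forward as they close: fully open they stand 13 mm farther back than shut.
Start: joints at [1.144, 0.351, 1.652, -0, 1.139, -0.085], TCP at [0.184, 0.518, 0.253] pointing down, gripper open.
Joint ranges: [-2.75, 2.75], [-0.79, 2.1], [0.01, 2.65], [-1.57, 4.71], [0.07, 3.14], [-2.87, 2.87]. Speed limits (rad/s): [2.22, 2.22, 2.79, 3.14, 3.14, 3.14].

INTERFACE

Orientations are given as a unit quaternion [x, y, z, w].
In Python, from cell import r, optics gives the robot as it stands. The module is installed in compiled form; this text tells all that it offers. Calls block until the motion is done:
- r.move_to(position, orientation): joint-space move of the TCP to a pose.
- r.move_linear(position, rot=None, vel=0.15): straight line of the TCP; rot=None keeps the orientation; vel is the mean speed in m/s.
- r.set_joints(angles): joint-space move.
- r.set_gripper(opening, squeeze=None): opening from 0.0 (shut) to 1.0 (fully open); squeeze is the grip in N (None keeps the last); returns when the fingers have stopped.
- r.sleep(seconds).
- r.inverse_kinematics(position, orientation): joint angles nearest the present ones, or None.
- optics.get_image(name): name is "scene" or "top" or "wrist"; returns a dict with "pixels" (400x640x3 uint8, red, green, blue), "depth" (400x640 float32, m along the optical axis (not along the pixel's ray), 0 where there is no reading), "fx", "fy", "cx", "cy" (pixels), "camera_from_world" (4x4, takes a point from world to camera coordinates); the wrist camera has in their place "mount" (4x4, takes a point from camera to tool coordinates, whose origin is the TCP and whose axes are the flange's). Camera axes: x right, y down, z forward; pixel columns grow to the right and rows downward; lengths in m; the calibration is good to about 2 mm. A picture is of the moment at which its call begins: read the wrist's pose just before it.
A pose or a line that the arm cannot do raises r.PlanningError and nothing moves.
- r.hand_in(): hands the job in, once; it reports no verdict.
Readings, each from a call of its own:
- r.current_t(): time.
- r.current_q(): joint angles.
- r.current_qvel(): joint speeds.
- r.current_effort(): joint torques, N m.
- r.current_tool_pos(): TCP position.
- r.current_ee_rot(): TCP orientation.
- r.current_contact_force(): force on the tool from outside, world axes, zero at the start.
- r.current_torque(): the same for the moment, N m.
- r.current_opening(): opening from 0.0 (shut) to 1.0 (fully open).
Only numpy, scipy, OpenCV 4.12 (cv2) and the standard library are available. Lean on these libraries where they do the work, as an engineer would, in place of code of your own. Each camera call takes 0.05 s, during which the arm holds its last target.

## Working session

There is one attempt and no reset: what is moved stays moved. The work goes in short steps, each a Python script; the robot and the scene stay as the last script left them, time stands still between calls to the robot, and variables do not carry over. Pictures are saved under pics/ and viewed, and the job is handed in when it is done.

```bash
mkdir -p pics; cat > h.py <<'E'
import numpy as np, cv2
from cell import r, optics
def grab(n):
    im=optics.get_image(n); np.savez(f'{n}.npz',**im); cv2.imwrite(f'pics/{n}_{int(r.current_t()*100)}.png',im['pixels'][:,:,::-1]); return im
def cloud(im):
    d=im['depth'].astype(float); v,u=np.mgrid[:400,:640]
    P=np.stack([(u-im['cx'])/im['fx']*d,(v-im['cy'])/im['fy']*d,d,np.ones_like(d)],-1)
    W=P@np.linalg.inv(im['camera_from_world']).T
    W[d==0]=np.nan
    return W[...,:3]
E
python3 - <<'E'
from h import *
print(r.current_t(),r.finger_overhang,r.current_ee_rot())
for n in('scene','top'): im=grab(n);print(np.round(np.linalg.inv(im['camera_from_world']),3))
print(r.current_t())
E
ls pics
```

```text
0.0 0.022 [ 1.70061082e-01  9.85433351e-01 -5.59938475e-04 -1.61680453e-04]
[[ 0.878 -0.228  0.422  0.208]
 [-0.479 -0.379  0.792 -0.491]
 [-0.02  -0.897 -0.442  0.47 ]
 [ 0.     0.     0.     1.   ]]
[[-0.134 -0.966  0.222  0.361]
 [-0.991  0.131 -0.027  0.214]
 [-0.003 -0.223 -0.975  1.03 ]
 [ 0.     0.     0.     1.   ]]
0.1
scene_5.png
top_10.png
```

View pics/scene_5.png

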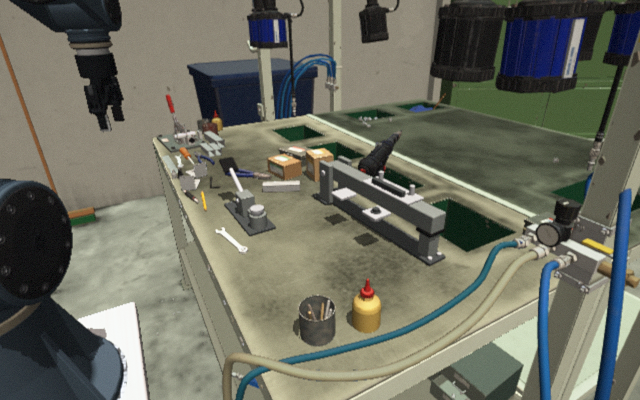

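View pics/top_10.png

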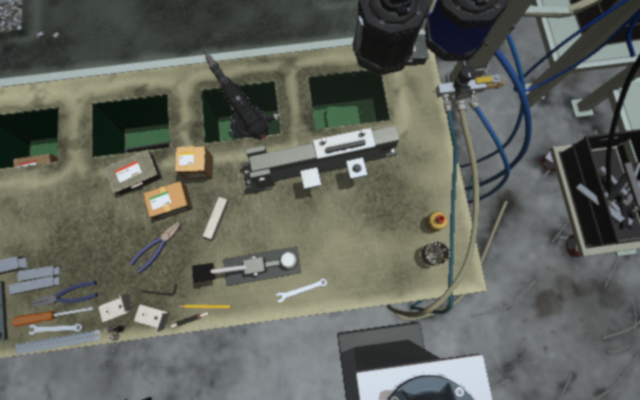

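```bash
python3 - <<'E'
from h import *
im=dict(np.load('top.npz')); 
W=cloud(im)
p=im['pixels'][:,:,::-1]
a=cv2.resize(p[230:310,180:340],(800,400),interpolation=cv2.INTER_CUBIC)
b=cv2.resize(p[110:210,230:410],(792,440),interpolation=cv2.INTER_CUBIC)
cv2.imwrite('pics/ja.png',a);cv2.imwrite('pics/fx.png',b)
for n,(u,v) in dict(saddle=(289,260),grip=(254,266),pad=(204,273),bolt=(356,168),bolt2=(356,166),plain=(311,178),lugn=(349,176),bottle=(437,221),cup=(434,253),wrench=(300,291),off=(215,218),table=(270,210)).items(): print(n,np.round(W[v,u],3))
E
```

```text
saddle [0.44  0.287 0.058]
grip [0.437 0.374 0.062]
pad [0.433 0.483 0.108]
bolt [0.643 0.091 0.091]
bolt2 [0.648 0.09  0.091]
plain [0.634 0.206 0.086]
lugn [0.65  0.101 0.   ]
bottle [ 0.486 -0.093  0.064]
cup [ 0.412 -0.088  0.003]
wrench [0.363 0.272 0.005]
off [0.578 0.47  0.022]
table [ 0.585  0.327 -0.003]
```

View pics/ja.png

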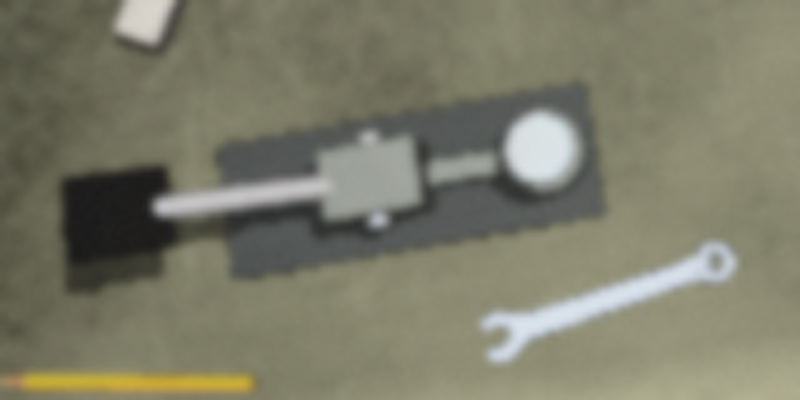

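View pics/fx.png

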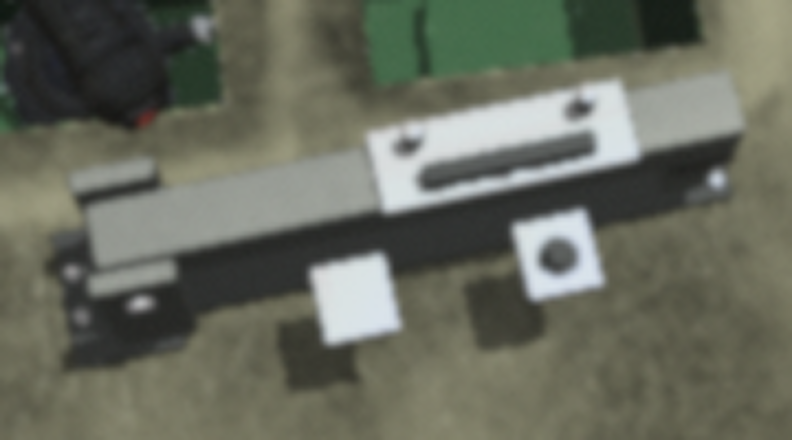

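```bash
cat > fit.py <<'E'
from h import *
def rect(m): return cv2.minAreaRect(m.astype(np.float32)*1000)
def sel(W,lo,hi):
    return np.all((W>lo)&(W<hi),-1)
if __name__=='__main__':
    im=dict(np.load('top.npz')); W=cloud(im)
    s=W[sel(W,[.41,.26,.045],[.47,.32,.07])]; print('saddle',rect(s[:,:2]),s.mean(0),len(s))
    s=W[sel(W,[.40,.34,.055],[.47,.41,.067])]; print('block',rect(s[:,:2]),s.mean(0),len(s))
    s=W[sel(W,[.38,.24,.004],[.50,.47,.014])]; print('plate',rect(s[:,:2]),s.mean(0),len(s))
    s=W[sel(W,[.40,.45,.09],[.47,.53,.125])]; print('pad',rect(s[:,:2]),s.mean(0),len(s))
    s=W[sel(W,[.60,.06,.075],[.68,.125,.0885])]; print('lug',rect(s[:,:2]),s.mean(0),len(s))
    s=W[sel(W,[.60,.06,.0885],[.67,.125,.096])]; print('bolt',rect(s[:,:2]),s.mean(0),len(s))
    s=W[sel(W,[.58,.17,.075],[.66,.25,.0885])]; print('plain',rect(s[:,:2]),s.mean(0),len(s))
    s=W[sel(W,[.6,-.1,.105],[.8,.5,.114])]; print('beam',rect(s[:,:2]),s.mean(0),len(s))
    s=W[sel(W,[.45,.05,-.03],[.56,.25,.03])]; print('table',s.mean(0))
E
python3 fit.py
```

```text
saddle ((442.17620849609375, 290.68365478515625), (32.52892303466797, 32.11288833618164), 81.63330078125) [0.44219084 0.29071657 0.05653816] 151
block ((439.04107666015625, 380.2762145996094), (36.00737762451172, 59.7618522644043), 3.3414485454559326) [0.43906207 0.37643549 0.06082661] 316
plate ((449.1734924316406, 353.1795349121094), (217.95977783203125, 102.0593490600586), 87.95218658447266) [0.43731837 0.36665433 0.00707963] 1184
pad ((435.4880065917969, 478.9592590332031), (40.0225830078125, 56.77644348144531), 2.0900111198425293) [0.43489726 0.48265861 0.10772459] 405
lug ((646.2003784179688, 88.4395751953125), (48.17180633544922, 44.14106369018555), 5.669876575469971) [0.64549851 0.08901837 0.08267527] 286
bolt ((645.933837890625, 87.68107604980469), (13.92846965789795, 14.352728843688965), 18.739259719848633) [0.64545064 0.08857386 0.0914771 ] 28
plain ((636.3360595703125, 208.03038024902344), (47.03831100463867, 43.4915657043457), 5.188663959503174) [0.63538992 0.20812041 0.08248269] 308
beam ((737.8705444335938, 169.50531005859375), (148.70164489746094, 384.2210388183594), 5.494583606719971) [0.69841094 0.19042692 0.10938015] 1758
table [ 0.50433707  0.15030474 -0.00129102]
```

```bash
cat >> h.py <<'E'
from scipy.spatial.transform import Rotation as R
def Q(yaw):  # tool down, tool y along jack y for a jack of given yaw (rad)
    f=(yaw+np.pi)/2
    return [np.cos(f),np.sin(f),0,0]
def wgrab(tag):
    p=np.array(r.current_tool_pos());q=np.array(r.current_ee_rot())
    im=dict(optics.get_image('wrist'))
    T=np.eye(4);T[:3,:3]=R.from_quat(q).as_matrix();T[:3,3]=p
    im['T']=T; im['camera_from_world']=np.linalg.inv(T@im['mount'])
    np.savez(f'w_{tag}.npz',**im); cv2.imwrite(f'pics/w_{tag}.png',im['pixels'][:,:,::-1]); return im
E
python3 - <<'E'
from h import *
print(r.inverse_kinematics([.439,.377,.25],Q(np.radians(-88))))
r.move_to([.439,.377,.25],Q(np.radians(-88)))
im=wgrab('a'); print(r.current_t(),np.round(im['mount'],3),r.current_tool_pos(),r.current_contact_force())
E
```

```text
[ 6.29118987e-01  4.05921726e-01  1.57919713e+00 -4.44089210e-16
  1.15647380e+00  5.94212402e-01]
1.2667 [[-0.001 -0.947 -0.321  0.082]
 [ 1.    -0.001  0.001  0.001]
 [-0.001 -0.321  0.947 -0.121]
 [ 0.     0.     0.     1.   ]] [0.43812927 0.37779997 0.2500171 ] [ 0.09943572 -0.02851852  0.9259733 ]
```

View pics/w_a.png

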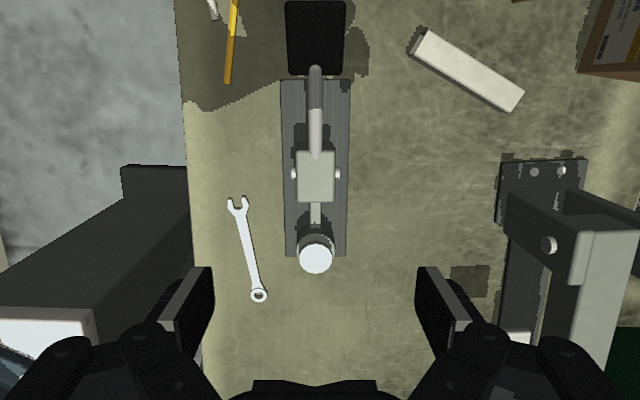

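```bash
cat > fitj.py <<'E'
from fit import *
def jack(W,c,hint):
    # c approx jack origin, hint yaw; points in jack frame
    ca,sa=np.cos(hint),np.sin(hint); out={}
    L=np.stack([(W[...,0]-c[0])*ca+(W[...,1]-c[1])*sa,-(W[...,0]-c[0])*sa+(W[...,1]-c[1])*ca,W[...,2]],-1)
    for n,lo,hi in [('saddle',[.06,-.03,.05],[.115,.03,.066]),('block',[-.024,-.03,.057],[.035,.03,.067]),('plate',[-.10,-.05,.004],[.13,.05,.0135]),('pad',[-.15,-.035,.09],[-.07,.035,.13])]:
        s=L[sel(L,lo,hi)]
        if len(s)<10: continue
        print(n,[np.round(x,2) for x in rect(s[:,:2])],np.round(s.mean(0)*1000,1),len(s), np.round([np.percentile(s[:,k],q)*1000 for k in (0,1) for q in (1,99)],1))
    return L
if __name__=='__main__':
    im=dict(np.load('w_a.npz')); W=cloud(im)
    jack(W,[.439,.377],np.radians(-88))
    t=W[sel(W,[.48,.3,-.02],[.55,.4,.02])];print(t.mean(0))
E
python3 fitj.py
```

```text
saddle [array([86.19,  1.86]), array([33.52, 33.18]), np.float64(1.22)] [84.9  1.8 58.3] 884 [ 70.  101.7 -14.4  17.5]
block [array([1.02, 1.63]), array([35.63, 50.09]), np.float64(89.02)] [ 0.3  1.5 62.5] 2068 [-23.2  25.6 -16.1  19. ]
plate [array([13.81,  1.7 ]), array([193.6 ,  70.22]), np.float64(0.29)] [-4.4  1.5  8.6] 6858 [-82.  106.7 -32.9  36.1]
pad [array([-100.28,    0.96]), array([59.68, 40.09]), np.float64(0.28)] [-106.9    0.9  110.2] 4666 [-129.6  -72.8  -18.5   20.4]
[0.51498392 0.35215357 0.00078331]
```

```bash
python3 - <<'E'
from h import *
q=Q(np.radians(-87.73))
r.move_to([.4406,.3760,.12],q)
r.move_linear([.4406,.3760,.040],vel=.12)
print(r.current_t(),r.current_tool_pos(),r.current_contact_force())
r.set_gripper(0.0,80)
print(r.current_t(),r.current_opening(),r.current_tool_pos(),r.current_contact_force())
im=wgrab('b')
E
```

```text
2.6667 [0.44108899 0.37637009 0.0409015 ] [ 0.47849632  0.77281199 -0.73911833]
3.1833 0.4090394279817598 [0.44044775 0.37614504 0.04050689] [-3.1715062  -0.10620564  6.49253702]
```

View pics/w_b.png

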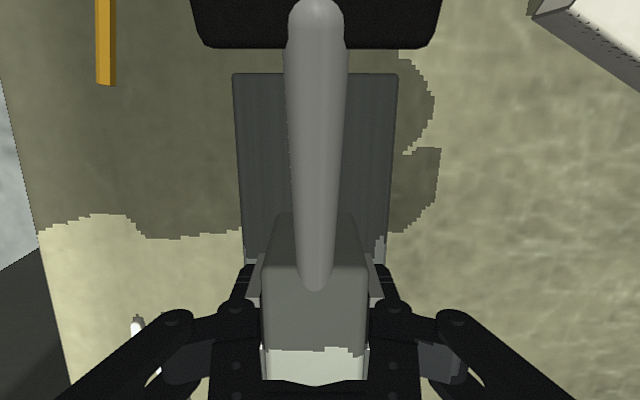

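```bash
python3 - <<'E'
from fit import *
W=cloud(dict(np.load('top.npz')))
s=W[sel(W,[.66,-.03,.104],[.76,.36,.114])]
for nm,k in(('min',np.min),('max',np.max)):
    b=np.arange(-.02,.33,.01); Y=[];X=[]
    for y in b:
        m=s[(s[:,1]>=y)&(s[:,1]<y+.01)]
        if len(m)>3: Y.append(m[:,1].mean());X.append(k(m[:,0]))
    Y,X=np.array(Y),np.array(X)
    for _ in range(4):
        c=np.polyfit(Y,X,1);e=X-np.polyval(c,Y);g=abs(e)<max(.0025,1.0*np.std(e));Y,X=Y[g],X[g]
    print(nm,np.degrees(np.arctan(-c[0])),c,len(Y))
E
python3 - <<'E'
from h import *
r.move_linear([.4405,.3761,.12],vel=.2)
print(r.current_t(),r.current_opening(),r.current_tool_pos(),r.current_contact_force(),r.current_torque())
E
```

```text
min 3.7442242853460206 [-0.06544223  0.6889265 ] 28
max 5.244478668183577 [-0.09178991  0.73601634] 21
3.7833 0.4116658399136634 [0.43979922 0.37560272 0.1187259 ] [-0.83582941 -0.71987458 -8.49064741] [ 0.0927919   0.01845166 -0.00235876]
```

```bash
python3 - <<'E'
from h import *
q=Q(np.radians(4.8))
r.move_to([.463,.0732,.12],q)
print(r.current_t(),r.current_tool_pos(),r.current_q())
r.move_linear([.463,.0732,.0445],vel=.12)
print(r.current_t(),r.current_tool_pos(),r.current_opening(),r.current_contact_force())
grab('scene');grab('top')
E
ls -t pics|head -3
```

```text
5.675 [0.46295805 0.07343185 0.11977273] [ 5.79162670e-02  4.05814705e-01  1.96983581e+00  6.48025454e-05
  7.66330140e-01 -1.59637476e+00]
6.45 [0.46345656 0.07328494 0.04497753] 0.41192997707494755 [-0.53873954 -0.15829341 -7.75217593]
top_655.png
scene_650.png
w_b.png
```

View pics/scene_650.png

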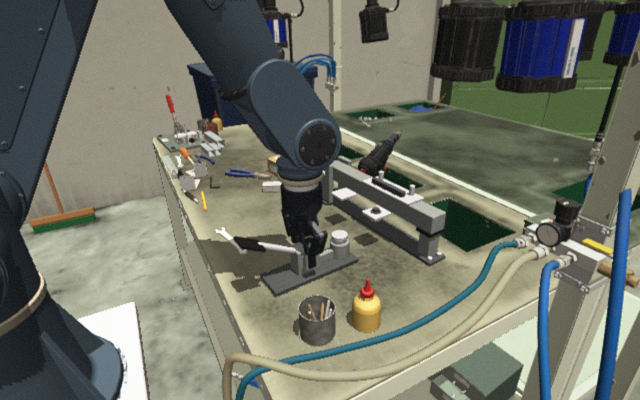

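View pics/top_655.png

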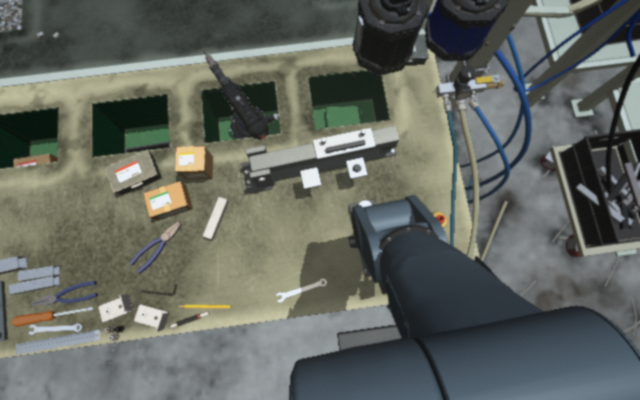

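```bash
python3 - <<'E'
from fit import *
im=dict(np.load('scene.npz'));W=cloud(im)
a=cv2.resize(im['pixels'][180:300,250:450,::-1],(800,480),interpolation=cv2.INTER_CUBIC);cv2.imwrite('pics/sc1.png',a)
for n,lo,hi in[('saddle',[.52,.05,.0575],[.58,.11,.07]),('bolt',[.63,.07,.0875],[.665,.105,.098]),('lug',[.60,.05,.079],[.675,.125,.0875]),('plain',[.59,.16,.079],[.665,.25,.0875]),('beamtop',[.6,-.1,.104],[.8,.4,.114])]:
    s=W[sel(W,lo,hi)];print(n,rect(s[:,:2]),s.mean(0),len(s))
t=W[sel(W,[.55,.05,-.02],[.6,.15,.02])];print(t.mean(0))
E
```

```text
saddle ((546.5645751953125, 77.60359191894531), (31.061019897460938, 31.457962036132812), 63.80204772949219) [0.54586296 0.07640839 0.06090555] 130
bolt ((643.7553100585938, 86.10200500488281), (18.75728988647461, 12.980416297912598), 54.110721588134766) [0.64342939 0.0862828  0.09078043] 31
lug ((645.7421264648438, 87.44414520263672), (47.746559143066406, 44.80324935913086), 4.842098236083984) [0.64196189 0.08268453 0.08266511] 203
plain ((634.3348388671875, 205.35784912109375), (47.69806671142578, 44.611610412597656), 3.8238203525543213) [0.63352442 0.20393011 0.08242763] 175
beamtop ((695.4012451171875, 165.92587280273438), (381.0746154785156, 143.97532653808594), 80.11915588378906) [0.69833942 0.13975232 0.10870802] 980
[0.57956328 0.07705356 0.00284131]
```

View pics/sc1.png

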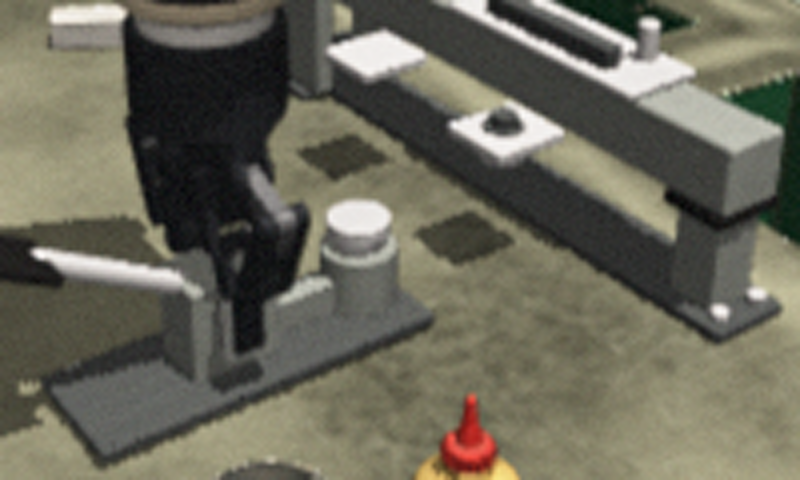

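```bash
python3 - <<'E'
from h import *
q=Q(np.radians(5.0))
r.move_linear([.463,.0731,.0430],q,vel=.1)
r.move_linear([.5618,.0817,.0430],q,vel=.08)
print(r.current_t(),r.current_tool_pos(),r.current_contact_force())
r.move_linear([.5618,.0817,.0397],q,vel=.02)
print(r.current_t(),r.current_tool_pos(),r.current_contact_force())
grab('scene')
E
python3 - <<'E'
from fit import *
im=dict(np.load('scene.npz'));W=cloud(im)
a=cv2.resize(im['pixels'][180:300,250:450,::-1],(800,480),interpolation=cv2.INTER_CUBIC);cv2.imwrite('pics/sc2.png',a)
E
```

```text
8.1917 [0.56133453 0.08167975 0.04290763] [-1.13453058  0.44976797 -7.81404385]
8.5083 [0.56180569 0.08171735 0.04052892] [-4.6391591  -0.54466276  5.70328355]
```

View pics/sc2.png

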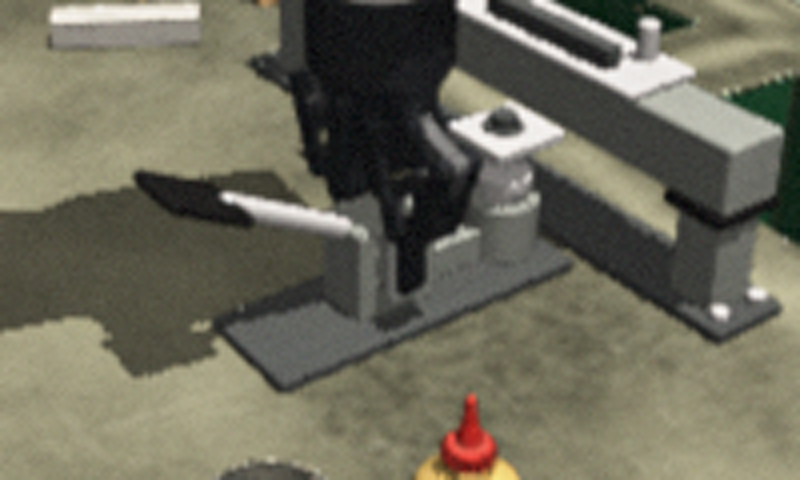

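```bash
python3 - <<'E'
from h import *
q=Q(np.radians(5.0))
r.set_gripper(0.75)
print(r.current_t(),r.current_opening(),r.current_contact_force())
r.move_linear([.5618,.0817,.12],q,vel=.15)
r.move_linear([.53,.079,.24],q,vel=.2)
print(r.current_t())
wgrab('c')
E
```

```text
8.95 0.7531977024600451 [ 0.23737715 -0.76263917  0.53164329]
10.4083
```

View pics/w_c.png

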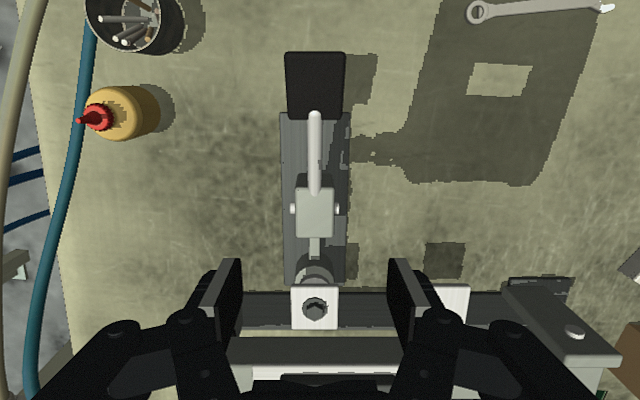

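Bolt at (315,307) lies straight ahead of the jack's axis (block at 314,212). Measuring the offset in this one picture.

```bash
python3 - <<'E'
from fitj import *
im=dict(np.load('w_c.npz'));W=cloud(im)
L=jack(W,[.5618,.0817],np.radians(5))
for n,lo,hi in[('bolt',[.06,-.02,.0885],[.11,.02,.1]),('lug',[.05,-.035,.078],[.115,.035,.088]),('plain',[.05,.08,.078],[.115,.16,.088]),('saddlepart',[.05,-.03,.05],[.11,.03,.066])]:
    s=L[sel(L,lo,hi)];print(n,rect(s[:,:2]),np.round(s.mean(0)*1000,1),len(s),np.round([np.percentile(s[:,k],q)*1000 for k in (0,1) for q in (1,99)],1))
t=L[sel(L,[-.05,.05,-.02],[.05,.1,.02])];print(t.mean(0))
p=im['pixels'][230:350,250:400,::-1];cv2.imwrite('pics/wc1.png',cv2.resize(p,(750,600),interpolation=cv2.INTER_CUBIC))
E
```

```text
saddle [array([74.2 , -1.06]), array([10.41, 30.11]), np.float64(1.35)] [72.8 -0.6 56.8] 224 [ 69.2  78.2 -14.6  13.1]
block [array([ 0.78, -0.3 ]), array([35.76, 49.54]), np.float64(89.0)] [-0.3 -0.5 62.4] 2003 [-23.6  24.6 -18.1  17.1]
plate [array([23.06,  0.03]), array([213.66,  99.85]), np.float64(0.01)] [ 2.8 -0.5  8.5] 6575 [-80.1 127.6 -39.6  38.7]
pad [array([-100.59,   -0.15]), array([40.02, 60.98]), np.float64(89.85)] [-1.079e+02 -1.000e-01  1.105e+02] 4314 [-130.9  -73.   -19.5   19.3]
bolt ((85.23127746582031, -0.6694965362548828), (15.927120208740234, 15.773040771484375), 64.64410400390625) [84.1 -0.5 93. ] 241 [77.2 92.7 -7.2  6.3]
lug ((86.84262084960938, -0.40914154052734375), (43.960594177246094, 48.253780364990234), 89.26158142089844) [83.5 -0.4 84.5] 1917 [ 63.2 109.4 -21.9  21. ]
plain ((83.22555541992188, 124.48556518554688), (41.169315338134766, 34.084571838378906), 1.0863804817199707) [ 74.9 127.6  84. ] 873 [ 63.2  98.5 108.7 140.7]
saddlepart ((74.20075988769531, -1.059300422668457), (10.406777381896973, 30.11026382446289), 1.353332757949829) [72.8 -0.6 56.8] 224 [ 69.2  78.2 -14.6  13.1]
[-0.00201837  0.07499004  0.00049264]
```

View pics/wc1.png

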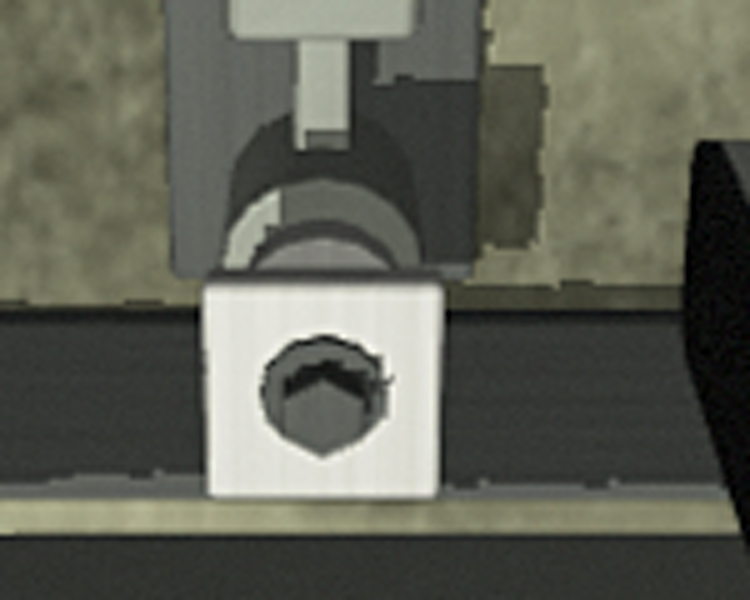

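```bash
cat > press.py <<'E'
from h import *
yaw=np.radians(5.0);q=Q(yaw);O=np.array([.5625,.0815]);ux=np.array([np.cos(yaw),np.sin(yaw)])
def tgt(a,dz=0,s=.134):
    xc=-(s*np.cos(a)-.004*np.sin(a)); z=.046+s*np.sin(a)+.004*np.cos(a)
    p=O+ux*(xc+.011); return [p[0],p[1],z+.022+dz]
E
python3 - <<'E'
from press import *
r.set_gripper(0.0,40)
r.move_to(tgt(.5,.04),q)
print(r.current_t(),r.current_opening(),r.current_contact_force())
r.move_linear(tgt(.5,.004),vel=.08)
f0=np.array(r.current_contact_force());print(r.current_t(),f0)
for a in (.44,.36):
    r.move_linear(tgt(a),vel=.05); print(a,round(r.current_t(),2),np.round(r.current_tool_pos(),4),np.round(tgt(a),4),np.round(r.current_contact_force(),1))
grab('scene')
im=dict(np.load('scene.npz'));cv2.imwrite('pics/sc3.png',cv2.resize(im['pixels'][160:300,210:450,::-1],(800,467),interpolation=cv2.INTER_CUBIC))
E
```

```text
11.5583 0.0013672795842143578 [ 0.91916464 -0.76994002  1.14391668]
12.1583 [0.72074879 0.72829042 0.12485522]
0.44 12.54 [0.4543 0.072  0.1286] [0.4544 0.072  0.1287] [-0.4 -0.1  1.4]
0.36 12.91 [0.4496 0.0717 0.1187] [0.4499 0.0717 0.1189] [ 0.8 -0.2  1.5]
```

View pics/sc3.png

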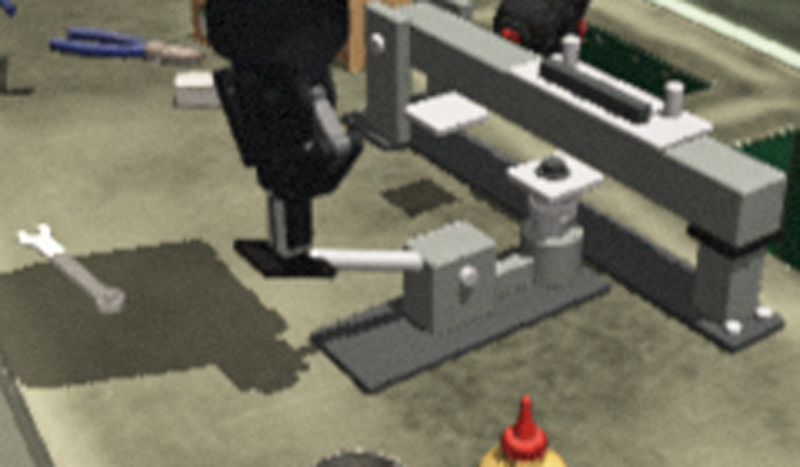

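The shut fingers stand on the handle pad and the handle is partly down; the beam is still on its rest. Continuing along the arc.

```bash
python3 - <<'E'
from press import *
def rep(a): print(a,round(r.current_t(),2),np.round(r.current_tool_pos(),4),np.round(r.current_contact_force(),1),flush=True)
for a in (.28,.2,.12,.06,.02,0):
    r.move_linear(tgt(a),vel=.05); rep(a)
    if np.linalg.norm(r.current_contact_force())>30: break
else:
    dz=0
    while dz>-.008:
        dz-=.001; r.move_linear(tgt(0,dz),vel=.02); rep(round(dz,4))
        if r.current_contact_force()[2]>20: break
r.sleep(.3); rep('end')
grab('scene')
im=dict(np.load('scene.npz'));cv2.imwrite('pics/sc4.png',cv2.resize(im['pixels'][160:300,210:450,::-1],(800,467),interpolation=cv2.INTER_CUBIC))
E
```

```text
0.28 13.32 [0.4469 0.0714 0.109 ] [ 0.7 -0.4 10.1]
0.2 13.69 [0.4439 0.0711 0.0986] [ 0.1 -0.1 10.6]
0.12 14.06 [0.4418 0.0709 0.088 ] [-0.9  0.3 10.6]
0.06 14.37 [0.4408 0.0708 0.08  ] [-0.   0.8 10.6]
0.02 14.62 [0.4404 0.0708 0.0747] [-0.1 -0.9  9.7]
0 14.88 [0.4403 0.0708 0.0721] [ 0.1  0.5 11.2]
-0.001 15.12 [0.4403 0.0708 0.0714] [-2.8 -0.2 16.6]
-0.002 15.38 [0.4403 0.0708 0.0707] [-4.4 -0.3 22.6]
end 15.68 [0.4403 0.0708 0.0707] [-5.  -0.4 23.9]
```

View pics/sc4.png

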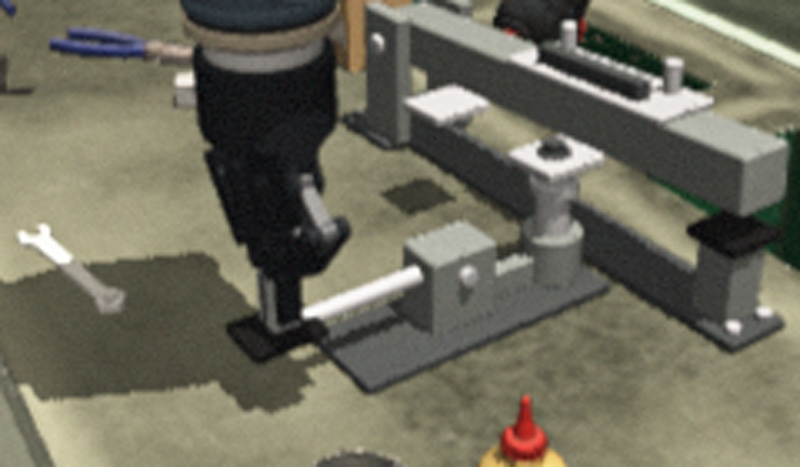

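```bash
python3 - <<'E'
from fit import *
grab('top')
W=cloud(dict(np.load('scene.npz')))
for n,lo,hi in[('bolt',[.62,.07,.1005],[.665,.105,.112]),('lug',[.60,.05,.088],[.675,.125,.1005])]:
    s=W[sel(W,lo,hi)];print(n,rect(s[:,:2]),s.mean(0),len(s))
print(r.current_t(),r.current_contact_force(),np.abs(r.current_qvel()).max(),r.current_tool_pos())
E
ls -t pics|head -1
```

```text
bolt ((644.83203125, 88.80929565429688), (16.05608558654785, 12.970681190490723), 56.56114959716797) [0.64311405 0.08633428 0.10450644] 34
lug ((645.60791015625, 87.29381561279297), (47.69523620605469, 44.5511589050293), 6.165278434753418) [0.64124982 0.08087433 0.09639649] 225
15.775 [-5.44120016 -0.51739471 22.07511866] 0.0014906067038447945 [0.44026011 0.07080052 0.07071097]
top_1577.png
```

```bash
python3 - <<'E'
from h import *
r.hand_in(); print(r.current_t(),r.current_contact_force())
E
```

```text
the job is handed in; nothing more can be done
the job is handed in; nothing more can be done
```

View pics/top_1577.png

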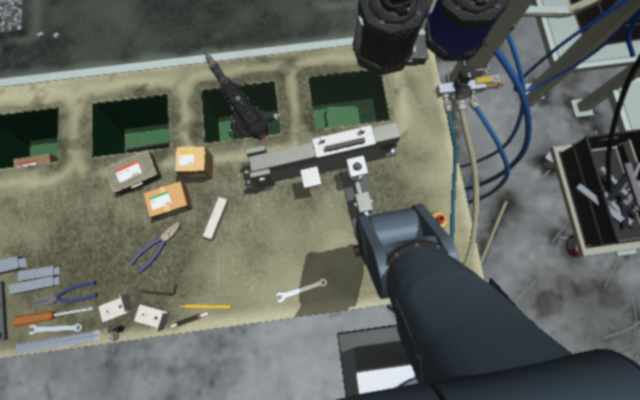

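The jack now stands under the marked lift point and alone holds the beam off its rest. I handed the job in at about 15.8 s with the gripper still pressing the handle down.

- **Placing:** I gripped the jack by its block and turned it to face the beam. I then slid it in about 3 mm above the worktop and set it down. A wrist picture taken before pressing put the saddle within about 1 mm of the bolt centre.
- **Pressing:** With the fingers shut, I followed the handle down its arc at a steady 10–11 N. At the bottom the force rose to 22–24 N, which shows the handle is on its stop.
- **Lift:** The last scene picture shows the handle level and a clear gap over the rest block. The lift lug had risen 13.7 mm, against about 14 mm expected for the full stroke.
- **Surroundings:** In the last top picture, taken just before handing in but viewed after, the wrench and tube offcut are where they were. The bottle is partly hidden by the arm but looks unmoved. The cup is fully hidden there; it was last seen in place in the wrist picture taken before pressing.
- **Disagreement:** The top and scene cameras differed by about 2 mm on position, so I relied on the single wrist picture for alignment. I took no further saddle measurement once the jack was under load.

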